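# Uncover the dish and hold the spring-loaded magnifier over it

### The job

Lift the red lid off the specimen dish on the cream light base, set it down flat and right way up between the four pegs of the white lid rest, and let go of it. Then swing the spring-loaded magnifier arm round by its yellow knob until it is hard against its stop, with the lens over the dish, and finish while still holding it there with the gripper: it springs back if let go. The dish stays in its seat, and the slide box, the bottle and the spare dish are to be left where they are.

Things in the scene. Friction and masses are not known exactly. Their poses are not given: they have to be found in the camera images.
- lid_center (a point): Centre (half-way up) of the loose red lid: round, 54 mm outer diameter, 13 mm high (skirt 10 mm deep, 49 mm inside), about 25 g, z axis up out of its closed top. It sits over the dish's rim with 2.5 mm of play and lifts straight off; there its underside is 20 mm and its top 33 mm above the light base's top face. Grip it across its diameter.
- dish_bottom (a point): Centre of the underside of the clear specimen dish, z axis up: outer diameter 44 mm, 30 mm high, about 50 g, standing loose in a shallow ring seat. It stays there.
- dish_seat (a point): Centre of the dish's seat, on the top face of the light base: a black ring 58 mm in outer diameter, 49 mm inside, 4 mm high. Fixed.
- lid_rest_top (a point): Centre of the top face of the lid rest: a fixed white block 64 (its x) x 46 (its y) x 30 mm on a 110 x 90 x 4 mm foot. Four black pegs, 6 mm thick, 10 mm high, stand on top at x +-28, y +-19.5 mm. The lid lies flat between them with 4 mm of play, its centre 6.5 mm above this point, overhanging the long sides by 4 mm: fingers gripping it along the rest's y pass between the pegs, outside the block.
- light_base: Cream light base, fixed, 200 mm (its x) by 250 mm (its y) and 40 mm high; origin at the centre of its underside. In its frame the dish seat is at (-10, -60) mm and the magnifier's pivot at (70, 0) mm; the pivot post ends 52 mm above the top face.
- magnifier (a joint): Angle (rad) of the magnifier arm about its vertical pivot: 0 at rest, away from the dish, growing counter-clockwise seen from above; hard stop at 1.30, lens centred over the dish. A spring always drives it back: about 2 N at the knob at rest, 5 N at the stop. Flat bar with a 62 mm lens 100 mm from the pivot, 38 to 46 mm above the light base's top face; it clears the dish and lid.
- pivot_axis (a point): Point on the magnifier arm's vertical pivot axis, at the arm's mid height (42 mm above the light base's top face). Fixed to the light base.
- yellow_knob (a point): Centre of the magnifier arm's yellow knob: an upright pin 12 mm in diameter, 30 mm high, on the arm's end 145 mm from the pivot, beyond the lens. The pin runs from 15 mm below this point (the arm's upper face) to 15 mm above. Its x axis points from the pivot outward along the arm. It moves with the arm.
- slide_box: Bystander: loose blue slide box 85 x 100 x 37 mm, origin at the centre of its underside.
- bottle: Bystander: amber bottle 50 mm in diameter, 100 mm high, origin at the centre of its underside.
- spare_dish: Bystander: empty shallow glass dish 90 mm across and 16 mm high, origin at the centre of its underside.
There are look-alikes about, which are no part of the job. There is more than one size of the part that bears lid_center; the job needs the largest.

How it is judged (in metres and radians):
On the way, in this order (a step that is already met when the one before it is completed fails the run):
1. the lid is lifted clear of the dish (z of lid_center in the frame of dish_seat above 0.045 m), for 0.1 s.
2. the lid lies flat in the lid rest, let go (horizontal distance between lid_center and lid_rest_top below 0.01 m and z of lid_center in the frame of lid_rest_top between 0.003 and 0.0095 m and angle between lid_center's own z axis and vertical below 0.12 rad and contact force between the fingers and lid below 0.2 N), for 0.3 s.
3. the magnifier arm is swung to its stop (value of joint magnifier above 1.25 rad), for 0.2 s.
At the end, for the whole second after the job is handed in: Fingers hold the magnifier still at its stop (over 1.25 of 1.30 rad, over 1.5 N, no loose thing touching it); the lid rests untouched in the lid rest, upright (centre within 10 mm, underside within 3 mm of the top face, tilt under 0.12 rad); the dish stands in its seat (within 6 mm) (all of step 2 and value of joint magnifier above 1.25 rad and velocity of joint magnifier between -0.1 and 0.1 rad/s and contact force between the fingers and magnifier above 1.5 N and linear speed of lid below 0.02 m/s and horizontal distance between dish_bottom and dish_seat below 0.006 m and angle between dish_bottom's own z axis and vertical below 0.1 rad and z of dish_bottom in the frame of dish_seat below 0.004 m and contact force between magnifier and lid below 0.2 N and contact force between magnifier and dish below 0.2 N and contact force between magnifier and slide_box below 0.2 N and contact force between magnifier and bottle below 0.2 N and contact force between magnifier and spare_dish below 0.2 N); the arm keeps its last pose, push and grip.
It fails at once if the dish is lifted or pushed out of its seat (over 12 mm) (distance of dish_bottom from where it was at the start of the episode above 0.012 m).
It fails at once if the slide box is moved by more than 30 mm (distance of slide_box from where it was at the start of the episode above 0.03 m).
It fails at once if the bottle is moved by more than 30 mm (distance of bottle from where it was at the start of the episode above 0.03 m).
It fails at once if the spare dish is moved by more than 30 mm (distance of spare_dish from where it was at the start of the episode above 0.03 m).
It also fails if it takes over 61 s, if anything falls off the work surface, if the arm or the gripper's body presses on something with over 40 N, if the wrist force passes 120 N, or if a joint passes its speed limit or range.

### The arm

A 6-joint arm with a two-finger parallel gripper is mounted at the origin on the work surface. World frame = base frame: x ahead of the robot, y to its left, z up, the work surface at z = 0. Lengths are in m, angles in degrees, forces in N, time in s.
With the tool pointing down it reaches from about 0.375 to 0.9 m from the base axis. Payload 3.1 kg.
Tool frame: the origin (TCP) lies on the centre line of the jaws, within the pads' length; the fingertips stand 17 mm ahead of it and the grasp point (between the pads) lies 2 mm behind it; y points along the fingers, x is the direction in which the jaws open and shut, and the axes are right-handed (so a half turn about y gives the same grasp; the last joint's range is limited). The gripper opens to 87 mm and grips with 3 to 60 N. Pads are 19 mm wide; open, the fingers measure 117 mm over their backs; the gripper's body (75 mm by 190 mm) begins 51 mm behind the grasp point.
Start: joints at [-79.555, 30.224, 82.088, -0, 67.689, -10.227], TCP at [0.221, -0.585, 0.24] pointing down, gripper open.
Joint ranges: [-176.69, 176.69], [-43.24, 126.21], [12.49, 139.97], [-82, 262], [0, 151.66], [-163.58, 163.58]. Speed limits (degrees/s): [159.86, 159.86, 180, 180, 180, 180].

### API

Orientations are given as a 3x3 rotation matrix whose columns are the frame's x, y, z axes.
In Python, from rig import read_state, capture, camera_info, hand_in, trace, tip_of gives the robot as it stands.
- The arm moves only by the tool jog_arm, never from a script. Its argument "steps" is a list of rows, each an object with "fingers": the opening in per cent of the stroke, from 0 (shut) to 100 (fully open); "delta_pos": the shift along the world's x, y, z in mm, a list of three; "turn": the turn about the world's z in degrees. A call has 1 to 20 rows; each row is the pose to reach, as a shift and turn from the pose commanded when the call began; what a row does not reach only later rows make up. A row lasts 1/12 s, in which the tool goes at most 41.7 mm and 7.16 degrees, less where a joint would pass 70% of its speed; a pose out of reach is approached as far as the arm can. A call with a gripper value outside its range is refused whole. The fingers move at their own pace and stop on an object; the grip force is fixed at half the most. Time passes only in rows, so rows that repeat a pose let the fingers close. It gives the time, the measured TCP pose, the force and the opening at its end, in the units of the state.
- read_state(): the state, without advancing time (a new reading comes with each control period).
- capture(name): name is "scene" or "side" or "wrist"; returns the picture (420x560x3 uint8, red, green, blue); there is no depth.
- camera_info(name): a dict with "fov_y" (degrees; the focal length in pixels is half the picture's height over the tangent of half this angle, whatever the lens; pixels are square), "cx", "cy" (the principal point, pixels), "view" (4x4, takes a point from world to camera coordinates); the wrist camera has in their place "tool_from_camera" (4x4, takes a point from camera to tool coordinates, whose origin is the TCP and whose axes are the tool frame's). Camera axes: x right, y down, z forward; pixel columns grow to the right and rows downward; lengths in m; the calibration is good to about 2 mm. A picture is of the moment at which its call begins: read the wrist's pose just before it. camera_info takes no time and is no camera call.
- hand_in(): hands the job in, once; it reports no verdict.
Trained networks look in the newest picture that a camera, given by its name, has taken for a name from the list of things; names that differ only in an ending like _2 or _b are one class to them, and where a whole thing is asked for, a point or a joint stands for the part that bears it (a point fixed in the world has none). Each returns a list of dicts, best first, with "confidence" (0 to 1); they miss things now and then, are a little off and sometimes report something else, mostly with a low value. They report only what shows in the picture. A call takes as long as a camera call. They do not tell look-alikes from the thing itself.
- trace(target, camera): "mask" (420x560 bool, what is visible of it).
- tip_of(target, camera): "position" ([x, y, z] in m, in world coordinates, good to about 4 mm: a listed point, or the origin of a listed thing).
The state is a dict: "time_s": time; "joint_positions": joint angles; "qvel": joint speeds; "tau": joint torques, N m; "position": TCP position; "tcp_rot": TCP orientation; "force": force on the tool from outside, world axes, zero at the start; "moment": the same for the moment, N m; "opening": opening from 0.0 (shut) to 1.0 (fully open).
Only numpy, scipy, OpenCV 4.12 (cv2) and the standard library are available. Lean on these libraries where they do the work, as an engineer would, in place of code of your own. Each camera call takes 0.05 s, during which the arm holds its last target.

## Working session

There is one attempt and no reset: what is moved stays moved. The work goes in short steps, Python scripts to look and compute and a tool call to move; the robot and the scene stay as the last step left them, time stands still between calls to the robot, and variables do not carry over. Pictures are saved under pics/ and viewed, and the job is handed in when it is done.

Besides the shell and the picture viewer there is one more tool, called after "Call:" as name(argument=value, ...), one argument or row to a line, values as JSON. jog_arm: Moves the arm, as the interface text tells. Its arguments: {"type":"object","properties":{"steps":{"type":"array","items":{"type":"object","properties":{"fingers":{"type":"number"},"delta_pos":{"type":"array","items":{"type":"number"}},"turn":{"type":"number"}}}}},"required":["steps"]}

```bash
mkdir -p pics; ls; python3 - <<'E'
from rig import *
import cv2,numpy as np
s=read_state();print({k:(np.round(v,3).tolist()) for k,v in s.items()})
for n in ["scene","side","wrist"]:
    im=capture(n);cv2.imwrite(f"pics/{n}0.png",im[:,:,::-1])
    ci=camera_info(n);print(n,{k:np.round(v,3).tolist() for k,v in ci.items()})
    if n!="wrist":
      for t in ["lid_center","dish_bottom","dish_seat","lid_rest_top","light_base","pivot_axis","yellow_knob","slide_box","bottle","spare_dish"]:
        print(t,[(round(d["confidence"],2),np.round(d["position"],3).tolist()) for d in tip_of(t,n)])
print(read_state()["time_s"])
E
```

```text
pics
{'time_s': 0.0, 'joint_positions': [-79.556, 30.279, 82.159, -0.001, 67.689, -10.227], 'qvel': [-0.051, -0.008, 0.086, -0.103, 0.109, 0.023], 'tau': [0.0, -44.005, -17.659, 0.063, 0.058, -0.0], 'position': [0.221, -0.584, 0.239], 'tcp_rot': [[0.353, -0.0, 0.936], [-0.936, 0.002, 0.353], [-0.002, -1.0, 0.0]], 'force': [0.892, 1.043, -0.49], 'moment': [-0.031, -0.021, -0.001], 'opening': 0.999}
scene {'fov_y': 52.432, 'cx': 276.114, 'cy': 213.205, 'view': [[0.88, 0.475, -0.005, -0.533], [0.336, -0.63, -0.7, -0.125], [-0.335, 0.614, -0.714, 1.207], [0.0, 0.0, 0.0, 1.0]]}
lid_center [(0.81, [0.675, -0.169, 0.006]), (0.74, [0.547, -0.172, 0.004]), (0.55, [0.599, -0.015, 0.072])]
dish_bottom [(0.49, [0.597, -0.02, 0.042])]
dish_seat [(0.64, [0.596, -0.014, 0.041])]
lid_rest_top [(0.97, [0.479, 0.312, 0.034]), (0.23, [0.535, -0.321, -0.002])]
light_base [(0.78, [0.58, 0.04, 0.002])]
pivot_axis [(0.9, [0.652, 0.066, 0.082])]
yellow_knob [(0.6, [0.512, 0.114, 0.096]), (0.52, [0.582, 0.041, 0.0]), (0.43, [0.599, -0.017, 0.068])]
slide_box [(0.68, [0.596, -0.021, 0.042]), (0.65, [0.531, -0
[... 388 characters left out ...]
, (0.45, [0.599, -0.015, 0.042])]
dish_bottom [(0.53, [0.6, -0.02, 0.043])]
dish_seat [(0.74, [0.598, -0.017, 0.038])]
lid_rest_top [(0.67, [0.481, 0.307, 0.03]), (0.37, [0.65, 0.064, 0.083])]
light_base [(0.58, [0.584, 0.041, 0.002]), (0.22, [0.478, 0.304, 0.031])]
pivot_axis [(0.88, [0.65, 0.064, 0.084])]
yellow_knob [(0.79, [0.513, 0.111, 0.104])]
slide_box [(0.8, [0.532, -0.316, -0.0])]
bottle [(0.67, [0.714, 0.281, 0.001]), (0.23, [0.599, -0.021, 0.043])]
spare_dish [(0.73, [0.696, -0.312, -0.0])]
wrist {'fov_y': 58.223, 'cx': 276.71, 'cy': 213.555, 'tool_from_camera': [[1.0, -0.0, -0.001, 0.002], [0.001, -0.266, 0.964, -0.145], [-0.0, -0.964, -0.266, 0.074], [0.0, 0.0, 0.0, 1.0]]}
1.15
```

View pics/scene0.png

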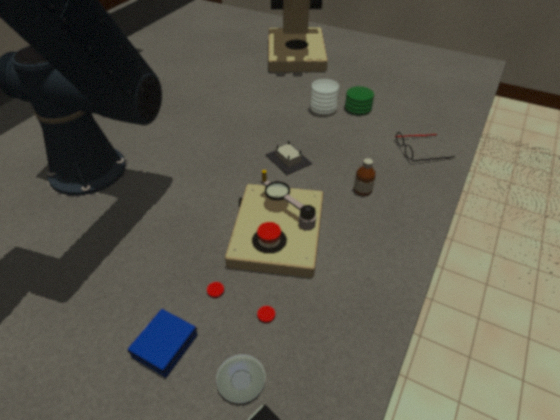

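View pics/side0.png

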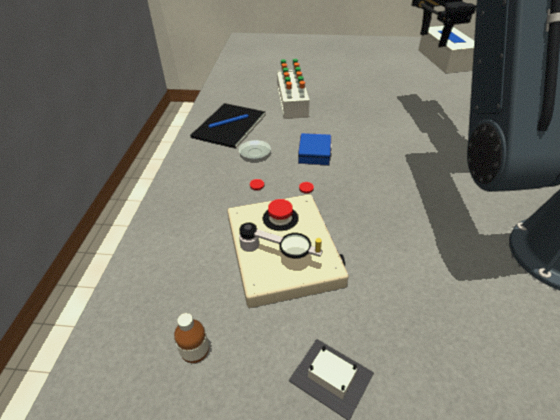

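The lid on the dish is at side (280,210) and scene (268,231). The two flat red discs on the table are look-alikes. I'll rectify the rest's top plane to get its yaw.

```bash
cat > h.py <<'E'
from rig import *
import cv2,numpy as np
def K(ci):
    f=210/np.tan(np.radians(ci["fov_y"]/2)); return np.array([[f,0,ci["cx"]],[0,f,ci["cy"]],[0,0,1]])
def cam(name,st=None):
    ci=camera_info(name)
    if name!="wrist": V=np.array(ci["view"])
    else:
        T=np.eye(4);T[:3,:3]=st["tcp_rot"];T[:3,3]=st["position"]
        V=np.linalg.inv(T@np.array(ci["tool_from_camera"]))
    return K(ci)@V[:3]
def rect(im,P,cx,cy,z,half=0.08,n=480):
    # output px -> world: col -> x (right), row-> y (up)
    s=2*half/n
    A=np.array([[s,0,cx-half],[0,-s,cy+half],[0,0,z],[0,0,1.]])
    return cv2.warpPerspective(im,P@A,(n,n),flags=cv2.WARP_INVERSE_MAP|cv2.INTER_LINEAR)
E
python3 - <<'E'
from h import *
o=[]
for n in ["scene","side"]:
    im=cv2.imread(f"pics/{n}0.png");o.append(rect(im,cam(n),0.48,0.31,0.034,n=400))
cv2.imwrite("pics/rest_r.png",np.hstack(o))
E
```

```text
(no output)
```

View pics/rest_r.png

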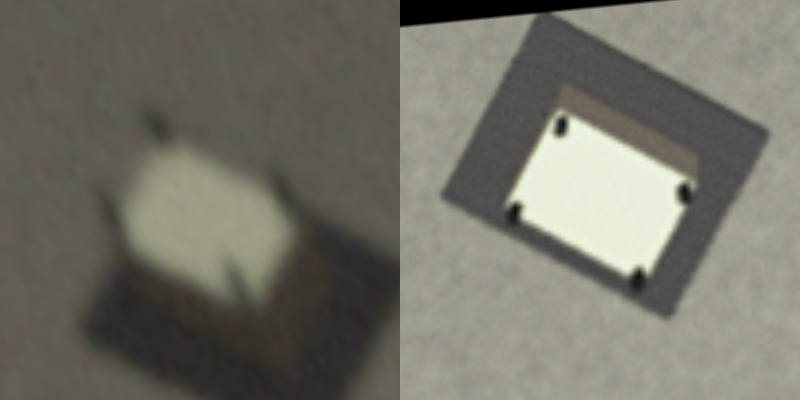

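Call:
jog_arm(
  steps=[
    {"delta_pos": [20,30,10]},
    {"delta_pos": [40,60,10]},
    {"delta_pos": [60,92,10]},
    {"delta_pos": [80,124,10]},
    {"delta_pos": [100,156,10]},
    {"delta_pos": [120,188,10]},
    {"delta_pos": [140,220,10]},
    {"delta_pos": [160,252,10]},
    {"delta_pos": [180,284,10]},
    {"delta_pos": [201,315,10]},
    {"delta_pos": [222,346,10]},
    {"delta_pos": [244,377,10]},
    {"delta_pos": [266,408,10]},
    {"delta_pos": [288,439,10]},
    {"delta_pos": [310,470,10]},
    {"delta_pos": [332,500,10]},
    {"delta_pos": [350,530,10]},
    {"delta_pos": [365,555,10]},
    {"delta_pos": [373,568,10]},
    {"delta_pos": [375,568,10]},
  ],
)

```text
$.steps[0]: bad value
```

The side view gives the rest's x axis at about −28°, so the jaws must line up with 62°, a turn of about −49°. The call was refused, probably because each row needs all its fields.

Call:
jog_arm(
  steps=[
    {"delta_pos": [20,30,10],"turn": -3,"fingers": 100},
    {"delta_pos": [40,60,10],"turn": -6,"fingers": 100},
    {"delta_pos": [60,92,10],"turn": -9,"fingers": 100},
    {"delta_pos": [80,124,10],"turn": -12,"fingers": 100},
    {"delta_pos": [100,156,10],"turn": -15,"fingers": 100},
    {"delta_pos": [120,188,10],"turn": -18,"fingers": 100},
    {"delta_pos": [140,220,10],"turn": -21,"fingers": 100},
    {"delta_pos": [160,252,10],"turn": -24,"fingers": 100},
    {"delta_pos": [180,284,10],"turn": -27,"fingers": 100},
    {"delta_pos": [201,315,10],"turn": -30,"fingers": 100},
    {"delta_pos": [222,346,10],"turn": -33,"fingers": 100},
    {"delta_pos": [244,377,10],"turn": -36,"fingers": 100},
    {"delta_pos": [266,408,10],"turn": -39,"fingers": 100},
    {"delta_pos": [288,439,10],"turn": -42,"fingers": 100},
    {"delta_pos": [310,470,10],"turn": -44,"fingers": 100},
    {"delta_pos": [332,500,10],"turn": -46,"fingers": 100},
    {"delta_pos": [350,530,10],"turn": -48,"fingers": 100},
    {"delta_pos": [365,555,10],"turn": -49,"fingers": 100},
    {"delta_pos": [373,568,10],"turn": -49,"fingers": 100},
    {"delta_pos": [375,568,10],"turn": -49,"fingers": 100},
  ],
)

```text
time_s: 2.82
position: [0.5967, -0.0141, 0.2495]
tcp_rot: [[-0.471, 0.001, 0.882], [-0.882, 0.001, -0.471], [-0.001, -1.0, 0.0]]
force: [-0.3, 0.6, -0.2]
opening: 1.002
```

```bash
python3 - <<'E'
from h import *
s=read_state();print(s["time_s"],np.round(s["position"],4),np.round(s["joint_positions"],1),np.round(s["tcp_rot"],3).tolist(),np.round(s["force"],1))
im=capture("wrist");cv2.imwrite("pics/w1.png",im[:,:,::-1])
for t in ["lid_center","dish_seat","yellow_knob","pivot_axis"]:
    print(t,[(round(d["confidence"],2),np.round(d["position"],3).tolist()) for d in tip_of(t,"wrist")])
P=cam("wrist",s)
r=rect(im[:,:,::-1],P,0.596,-0.016,0.073,half=0.06,n=400)
for d in trace("lid_center","wrist"):
    m=d["mask"].astype(np.uint8);rm=rect(m,P,0.596,-0.016,0.073,half=0.06,n=400)
    ys,xs=np.nonzero(rm); 
    if len(xs)>100:
        c,rad=cv2.minEnclosingCircle(np.c_[xs,ys].astype(np.float32)); e=0.12/400
        print(d["confidence"],"bbox ctr",0.596-0.06+(xs.min()+xs.max())/2*e,-0.016+0.06-(ys.min()+ys.max())/2*e,"w,h",np.ptp(xs)*e,np.ptp(ys)*e,"circ",c,rad*e)
cv2.imwrite("pics/w1r.png",np.hstack([r,cv2.resize(im[:,:,::-1],(400,300),interpolation=3) if 0 else r*0]))
E
```

```text
2.8167 [ 0.5967 -0.0141  0.2495] [-12.1  27.4  85.7   0.   66.9 106. ] [[-0.471, 0.001, 0.882], [-0.882, 0.001, -0.471], [-0.001, -1.0, 0.0]] [-0.3  0.6 -0.2]
lid_center [(0.91, [0.672, -0.171, 0.006]), (0.76, [0.55, -0.169, 0.005]), (0.73, [0.596, -0.014, 0.067])]
dish_seat []
yellow_knob [(0.68, [0.514, 0.113, 0.098])]
pivot_axis [(0.73, [0.652, 0.063, 0.084])]
0.72 bbox ctr 0.599 -0.018249999999999995 w,h 0.054599999999999996 0.055499999999999994 circ (210.34031677246094, 208.1579132080078) 0.027950296783447265
```

View pics/w1.png

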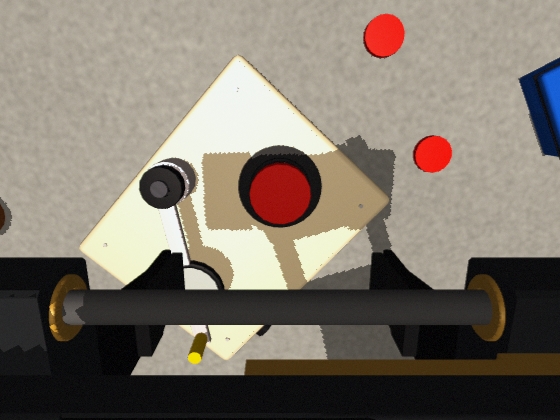

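View pics/w1r.png

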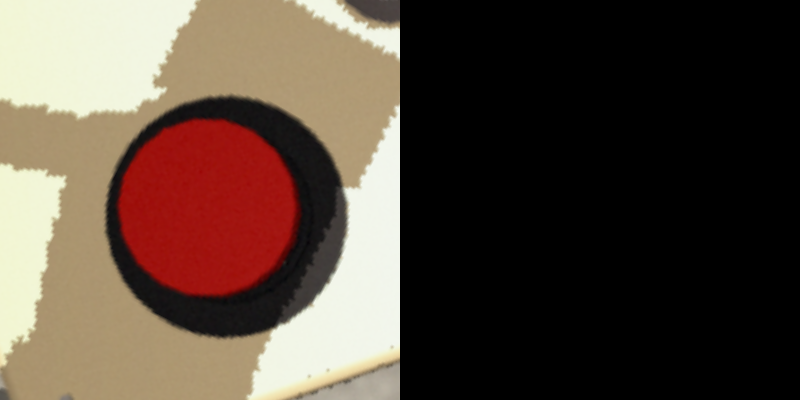

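The rectified lid is 54–55 mm across, so it is the largest one, centred near (0.598, −0.017). I'll descend part way and check for settling.

Call:
jog_arm(
  steps=[
    {"delta_pos": [2,0,-30],"turn": 0,"fingers": 100},
    {"delta_pos": [2,0,-60],"turn": 0,"fingers": 100},
    {"delta_pos": [2,0,-90],"turn": 0,"fingers": 100},
    {"delta_pos": [2,0,-115],"turn": 0,"fingers": 100},
    {"delta_pos": [2,0,-130],"turn": 0,"fingers": 100},
    {"delta_pos": [2,0,-130],"turn": 0,"fingers": 100},
    {"delta_pos": [2,0,-130],"turn": 0,"fingers": 100},
    {"delta_pos": [2,0,-130],"turn": 0,"fingers": 100},
  ],
)

```text
time_s: 3.78
position: [0.5985, -0.0176, 0.1207]
tcp_rot: [[-0.475, 0.002, 0.88], [-0.88, -0.001, -0.475], [-0.001, -1.0, 0.002]]
force: [-0.3, 0.3, -0.0]
opening: 1.003
```

```bash
python3 - <<'E'
from h import *
s=read_state();print(s["time_s"],np.round(s["position"],4),np.round(s["force"],1))
im=capture("wrist");cv2.imwrite("pics/w2.png",im[:,:,::-1])
P=cam("wrist",s)
for d in trace("lid_center","wrist"):
    rm=rect(d["mask"].astype(np.uint8),P,0.596,-0.016,0.073,half=0.06,n=400)
    ys,xs=np.nonzero(rm); e=0.12/400
    if len(xs)>100: print(d["confidence"],0.536+(xs.min()+xs.max())/2*e,0.044-(ys.min()+ys.max())/2*e,np.ptp(xs)*e,np.ptp(ys)*e)
cv2.imwrite("pics/s2.png",capture("side")[120:320,180:400,::-1].repeat(2,0).repeat(2,1))
print(tip_of("lid_center","side"))
E
```

```text
3.7833 [ 0.5985 -0.0176  0.1207] [-0.3  0.3 -0. ]
0.57 0.5996 -0.0184 0.055799999999999995 0.05399999999999999
[{'position': [0.5951, -0.0116, 0.066], 'confidence': 0.97}, {'position': [0.5463, -0.1681, -0.0007], 'confidence': 0.71}, {'position': [0.5979, -0.0188, 0.0443], 'confidence': 0.46}]
```

View pics/w2.png

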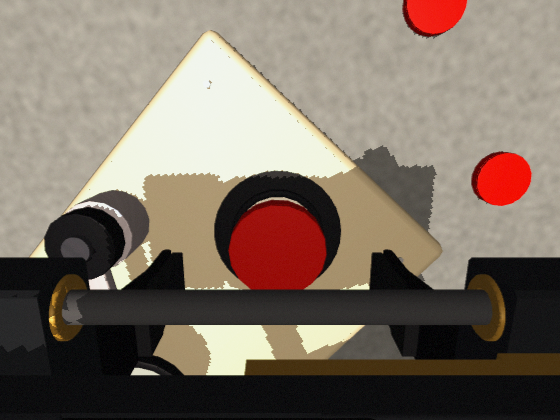

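View pics/s2.png

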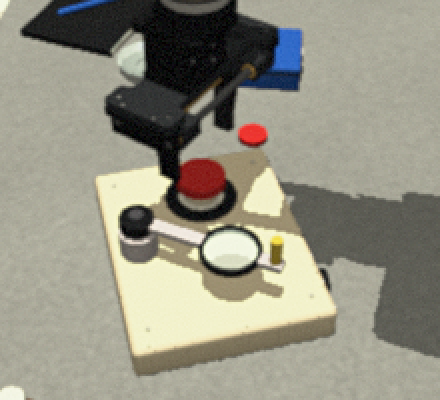

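The lid (278,245) is centred between the fingers (183 and 372). Next I'll descend and close.

Call:
jog_arm(
  steps=[
    {"delta_pos": [0,0,-20],"turn": 0,"fingers": 100},
    {"delta_pos": [0,0,-36],"turn": 0,"fingers": 100},
    {"delta_pos": [0,0,-46],"turn": 0,"fingers": 100},
    {"delta_pos": [0,0,-46],"turn": 0,"fingers": 100},
    {"delta_pos": [0,0,-46],"turn": 0,"fingers": 75},
    {"delta_pos": [0,0,-46],"turn": 0,"fingers": 70},
    {"delta_pos": [0,0,-46],"turn": 0,"fingers": 65},
    {"delta_pos": [0,0,-46],"turn": 0,"fingers": 60},
    {"delta_pos": [0,0,-46],"turn": 0,"fingers": 55},
    {"delta_pos": [0,0,-46],"turn": 0,"fingers": 50},
    {"delta_pos": [0,0,-46],"turn": 0,"fingers": 50},
    {"delta_pos": [0,0,-46],"turn": 0,"fingers": 50},
  ],
)

```text
time_s: 4.98
position: [0.5979, -0.0168, 0.074]
tcp_rot: [[-0.475, 0.001, 0.88], [-0.88, -0.0, -0.475], [-0.0, -1.0, 0.001]]
force: [-0.0, 0.2, 2.3]
opening: 0.612
```

Call:
jog_arm(
  steps=[
    {"delta_pos": [0,0,8],"turn": 0,"fingers": 50},
    {"delta_pos": [0,0,16],"turn": 0,"fingers": 50},
    {"delta_pos": [0,0,26],"turn": 0,"fingers": 50},
    {"delta_pos": [0,0,40],"turn": 0,"fingers": 50},
    {"delta_pos": [0,0,60],"turn": 0,"fingers": 50},
    {"delta_pos": [0,0,80],"turn": 0,"fingers": 50},
    {"delta_pos": [0,0,90],"turn": 0,"fingers": 50},
    {"delta_pos": [0,0,90],"turn": 0,"fingers": 50},
  ],
)

```text
time_s: 5.65
position: [0.5996, -0.017, 0.1669]
tcp_rot: [[-0.474, 0.007, 0.88], [-0.88, -0.001, -0.474], [-0.002, -1.0, 0.006]]
force: [0.2, 0.3, -0.8]
opening: 0.614
```

```bash
python3 - <<'E'
from h import *
s=read_state();print(s["time_s"],np.round(s["position"],4),np.round(s["force"],1),s["opening"])
im=capture("side");cv2.imwrite("pics/s3.png",im[100:320,170:400,::-1].repeat(2,0).repeat(2,1))
for t in ["lid_center","dish_bottom"]: print(tip_of(t,"side"))
E
```

```text
5.65 [ 0.5996 -0.017   0.1669] [ 0.2  0.3 -0.8] 0.6140755323855067
[{'position': [0.5978, -0.0127, 0.1592], 'confidence': 0.73}, {'position': [0.6727, -0.1689, 0.0027], 'confidence': 0.64}, {'position': [0.546, -0.1696, 0.0037], 'confidence': 0.45}]
[{'position': [0.5977, -0.0195, 0.04], 'confidence': 0.67}]
```

View pics/s3.png

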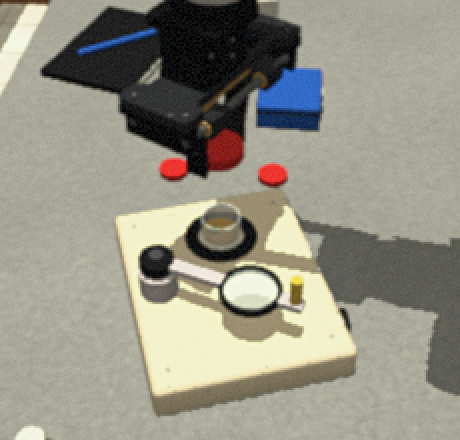

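The lid is held and the dish is still seated. Next I'll move beside the rest, offset so the wrist camera can see it.

Call:
jog_arm(
  steps=[
    {"delta_pos": [-5,10,20],"turn": 0,"fingers": 50},
    {"delta_pos": [-15,30,40],"turn": 0,"fingers": 50},
    {"delta_pos": [-30,58,56],"turn": 0,"fingers": 50},
    {"delta_pos": [-46,89,56],"turn": 0,"fingers": 50},
    {"delta_pos": [-62,120,56],"turn": 0,"fingers": 50},
    {"delta_pos": [-78,151,56],"turn": 0,"fingers": 50},
    {"delta_pos": [-94,182,56],"turn": 0,"fingers": 50},
    {"delta_pos": [-110,213,56],"turn": 0,"fingers": 50},
    {"delta_pos": [-126,244,56],"turn": 0,"fingers": 50},
    {"delta_pos": [-142,275,56],"turn": 0,"fingers": 50},
    {"delta_pos": [-158,306,56],"turn": 0,"fingers": 50},
    {"delta_pos": [-172,333,56],"turn": 0,"fingers": 50},
    {"delta_pos": [-182,353,56],"turn": 0,"fingers": 50},
    {"delta_pos": [-188,365,56],"turn": 0,"fingers": 50},
    {"delta_pos": [-188,365,56],"turn": 0,"fingers": 50},
    {"delta_pos": [-188,365,56],"turn": 0,"fingers": 50},
    {"delta_pos": [-188,365,56],"turn": 0,"fingers": 50},
  ],
)

```text
time_s: 7.22
position: [0.4096, 0.3474, 0.2187]
tcp_rot: [[-0.475, -0.001, 0.88], [-0.88, -0.001, -0.475], [0.002, -1.0, -0.001]]
force: [-0.6, -0.0, 0.5]
opening: 0.61
```

```bash
python3 - <<'E'
from h import *
s=read_state();print(s["time_s"],np.round(s["position"],4),np.round(s["joint_positions"],1),np.round(s["tcp_rot"],3).tolist(),s["opening"])
np.save("s4.npy",s,allow_pickle=True)
im=capture("wrist");cv2.imwrite("pics/w4.png",im[:,:,::-1])
P=cam("wrist",s)
print(tip_of("lid_rest_top","wrist"))
r=rect(im[:,:,::-1],P,0.48,0.31,0.034,half=0.08,n=480)
cv2.imwrite("pics/w4r.png",r)
E
```

```text
7.2167 [0.4096 0.3474 0.2187] [ 28.4  25.1  95.9  -0.   59.1 146.8] [[-0.475, -0.001, 0.88], [-0.88, -0.001, -0.475], [0.002, -1.0, -0.001]] 0.6101010453116076
[{'position': [0.4763, 0.3079, 0.0322], 'confidence': 0.75}]
```

View pics/w4.png

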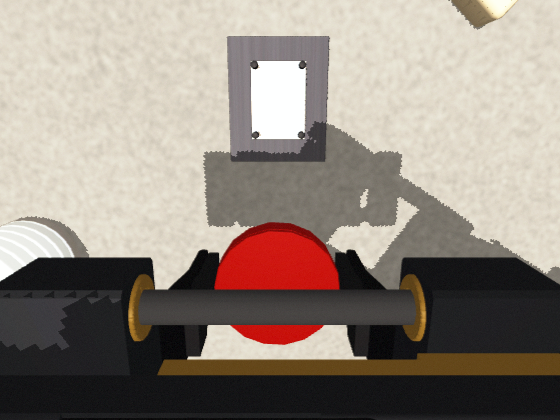

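View pics/w4r.png

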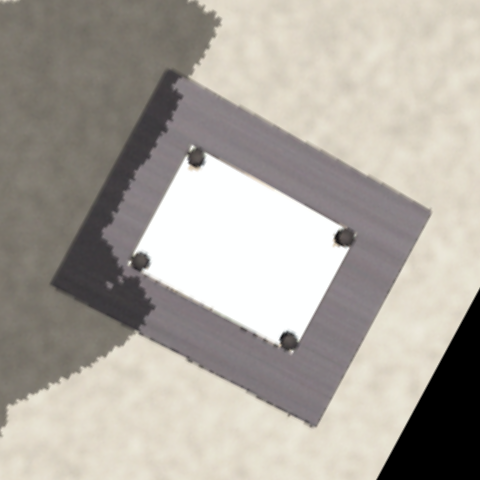

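The peg centres in the rectified view give a rest centre of about (0.4808, 0.3070) and a yaw of −28.2°. I'll measure where the lid sits in the grip with the same camera so that any calibration bias cancels.

```bash
python3 - <<'E'
from h import *
s=np.load("s4.npy",allow_pickle=True).item()
im=cv2.imread("pics/w4.png");p=np.array(s["position"]);P=cam("wrist",s)
for zt in [-0.001,-0.0015]:
    r=rect(im,P,p[0],p[1],p[2]+zt,half=0.05,n=500)
    b,g,rd=[r[:,:,i].astype(int) for i in range(3)]
    m=((rd>90)&(g<60)&(b<60)).astype(np.uint8)
    cs,_=cv2.findContours(m,0,1); pts=np.vstack([c for c in cs if cv2.contourArea(c)>200])
    (cx,cy),rad=cv2.minEnclosingCircle(pts); off=np.array([(cx-250)*.0002,(250-cy)*.0002])
    z=np.array(s["tcp_rot"])[:2,2];x=np.array(s["tcp_rot"])[:2,0]
    print(off,rad*.0002,"along z",off@z,"along x",off@x)
r[m>0]=(0,255,0);cv2.imwrite("pics/w4l.png",r)
E
```

```text
[ 0.002  -0.0018] 0.02844857177734375 along z 0.0026147883755693623 along x 0.0006347295948902515
[ 0.0018 -0.0017] 0.028561709594726564 along z 0.0023912892440743757 along x 0.0006416663651161365
```

View pics/w4l.png

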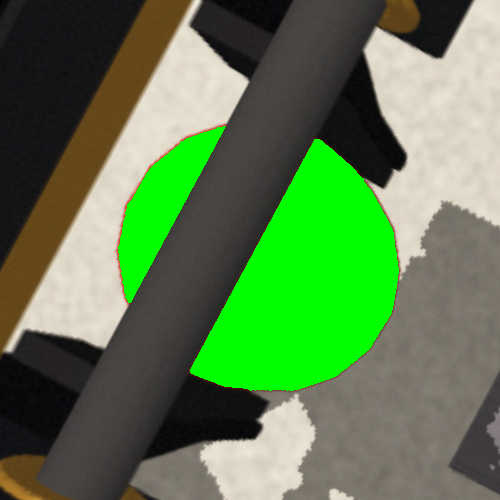

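Call:
jog_arm(
  steps=[
    {"delta_pos": [20,-12,-15],"turn": 0,"fingers": 50},
    {"delta_pos": [45,-26,-40],"turn": 0,"fingers": 50},
    {"delta_pos": [62,-36,-70],"turn": 0,"fingers": 50},
    {"delta_pos": [70,-40,-100],"turn": 0,"fingers": 50},
    {"delta_pos": [70,-40,-125],"turn": 0,"fingers": 50},
    {"delta_pos": [70,-40,-145],"turn": 0,"fingers": 50},
    {"delta_pos": [70,-40,-155],"turn": 0,"fingers": 50},
    {"delta_pos": [70,-40,-155],"turn": 0,"fingers": 50},
    {"delta_pos": [70,-40,-155],"turn": 0,"fingers": 50},
    {"delta_pos": [70,-40,-155],"turn": 0,"fingers": 50},
  ],
)

```text
time_s: 8.15
position: [0.4807, 0.3084, 0.0658]
tcp_rot: [[-0.475, 0.002, 0.88], [-0.88, 0.001, -0.475], [-0.002, -1.0, 0.002]]
force: [0.5, 0.6, 0.2]
opening: 0.616
```

```bash
python3 - <<'E'
from h import *
s=read_state();print(s["time_s"],np.round(s["position"],4),np.round(s["force"],1),s["opening"])
im=capture("side");cv2.imwrite("pics/s5.png",im[270:420,220:420,::-1].repeat(3,0).repeat(3,1))
im=capture("wrist");cv2.imwrite("pics/w5.png",im[:,:,::-1])
E
```

```text
8.15 [0.4807 0.3084 0.0658] [0.5 0.6 0.2] 0.6156491018475946
```

View pics/s5.png

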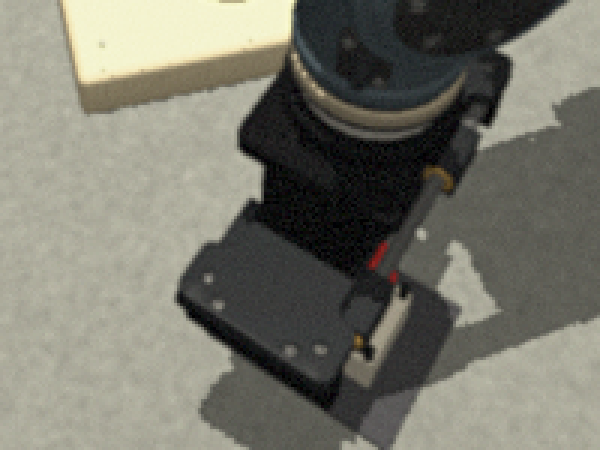

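View pics/w5.png

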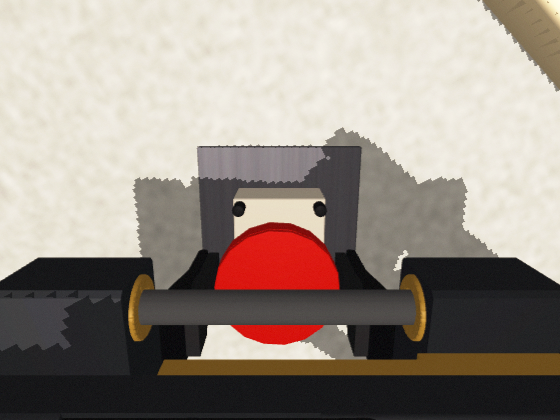

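The pegs (239 and 320, row 208) are about 0.7 mm to the right of the lid's axis. I'll apply a small correction and lower.

Call:
jog_arm(
  steps=[
    {"delta_pos": [-0.5,-0.5,-5],"turn": 0,"fingers": 50},
    {"delta_pos": [-0.5,-0.5,-10],"turn": 0,"fingers": 50},
    {"delta_pos": [-0.5,-0.5,-14],"turn": 0,"fingers": 50},
    {"delta_pos": [-0.5,-0.5,-16],"turn": 0,"fingers": 50},
    {"delta_pos": [-0.5,-0.5,-16],"turn": 0,"fingers": 50},
    {"delta_pos": [-0.5,-0.5,-16],"turn": 0,"fingers": 50},
    {"delta_pos": [-0.5,-0.5,-16],"turn": 0,"fingers": 50},
  ],
)

```text
time_s: 8.83
position: [0.4792, 0.3078, 0.0485]
tcp_rot: [[-0.474, -0.0, 0.88], [-0.88, -0.0, -0.474], [0.0, -1.0, -0.0]]
force: [0.1, -0.4, 0.0]
opening: 0.612
```

```bash
python3 - <<'E'
from h import *
s=read_state();print(s["time_s"],np.round(s["position"],4),np.round(s["force"],1),s["opening"])
im=capture("wrist");cv2.imwrite("pics/w6.png",im[:,:,::-1])
E
```

```text
8.8333 [0.4792 0.3078 0.0485] [ 0.1 -0.4  0. ] 0.6124874840154235
```

View pics/w6.png

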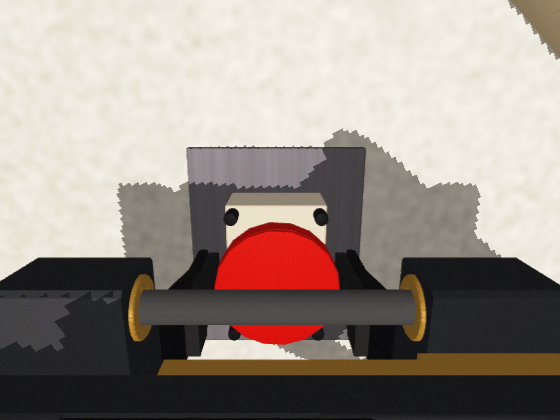

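The lid sits centred among the four pegs with no contact yet. I'll lower 1.5 mm, release and back straight up.

Call:
jog_arm(
  steps=[
    {"delta_pos": [0,0,-1],"turn": 0,"fingers": 50},
    {"delta_pos": [0,0,-1.5],"turn": 0,"fingers": 50},
    {"delta_pos": [0,0,-1.5],"turn": 0,"fingers": 50},
    {"delta_pos": [0,0,-1.5],"turn": 0,"fingers": 64},
    {"delta_pos": [0,0,-1.5],"turn": 0,"fingers": 70},
    {"delta_pos": [0,0,-1.5],"turn": 0,"fingers": 80},
    {"delta_pos": [0,0,-1.5],"turn": 0,"fingers": 90},
    {"delta_pos": [0,0,-1.5],"turn": 0,"fingers": 100},
    {"delta_pos": [0,0,-1.5],"turn": 0,"fingers": 100},
    {"delta_pos": [0,0,-1.5],"turn": 0,"fingers": 100},
    {"delta_pos": [0,0,-1.5],"turn": 0,"fingers": 100},
  ],
)

```text
time_s: 9.8
position: [0.4792, 0.3078, 0.0471]
tcp_rot: [[-0.475, 0.0, 0.88], [-0.88, 0.0, -0.475], [-0.0, -1.0, 0.0]]
force: [-0.3, 0.5, 0.3]
opening: 0.988
```

Call:
jog_arm(
  steps=[
    {"delta_pos": [0,0,10],"turn": 0,"fingers": 100},
    {"delta_pos": [0,0,25],"turn": 0,"fingers": 100},
    {"delta_pos": [0,0,50],"turn": 0,"fingers": 100},
    {"delta_pos": [0,0,85],"turn": 0,"fingers": 100},
    {"delta_pos": [-15,10,120],"turn": 0,"fingers": 100},
    {"delta_pos": [-40,22,150],"turn": 0,"fingers": 100},
    {"delta_pos": [-60,35,165],"turn": 0,"fingers": 100},
    {"delta_pos": [-70,40,170],"turn": 0,"fingers": 100},
    {"delta_pos": [-70,40,170],"turn": 0,"fingers": 100},
    {"delta_pos": [-70,40,170],"turn": 0,"fingers": 100},
  ],
)

```text
time_s: 10.63
position: [0.4089, 0.3476, 0.2169]
tcp_rot: [[-0.473, 0.0, 0.881], [-0.881, -0.0, -0.473], [0.0, -1.0, 0.001]]
force: [0.5, -0.7, 0.3]
opening: 1.003
```

```bash
python3 - <<'E'
from h import *
s=read_state();print(s["time_s"],np.round(s["position"],4),np.round(s["force"],1),s["opening"])
im=capture("wrist")[:,:,::-1];P=cam("wrist",s)
a=rect(im,P,0.48,0.31,0.042,half=0.06,n=400)
im2=capture("side")[:,:,::-1];b=rect(im2,cam("side"),0.48,0.31,0.042,half=0.06,n=400)
cv2.imwrite("pics/r7.png",np.hstack([a,b]))
cv2.imwrite("pics/s7.png",im2[270:420,220:420].repeat(3,0).repeat(3,1))
print(tip_of("lid_center","side"),tip_of("lid_center","wrist"))
E
```

```text
10.6333 [0.4089 0.3476 0.2169] [ 0.5 -0.7  0.3] 1.002603883050671
[{'position': [0.6743, -0.166, 0.0049], 'confidence': 0.63}, {'position': [0.5975, -0.0161, 0.039], 'confidence': 0.6}, {'position': [0.5475, -0.1681, 0.0008], 'confidence': 0.43}] [{'position': [0.4743, 0.3088, 0.0336], 'confidence': 0.92}]
```

View pics/r7.png

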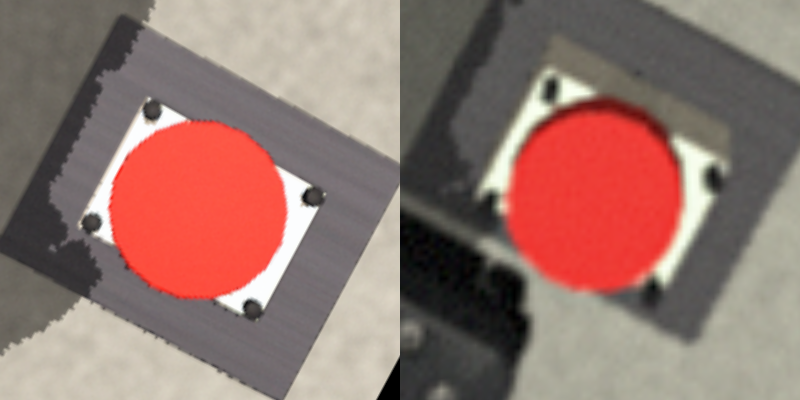

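View pics/s7.png

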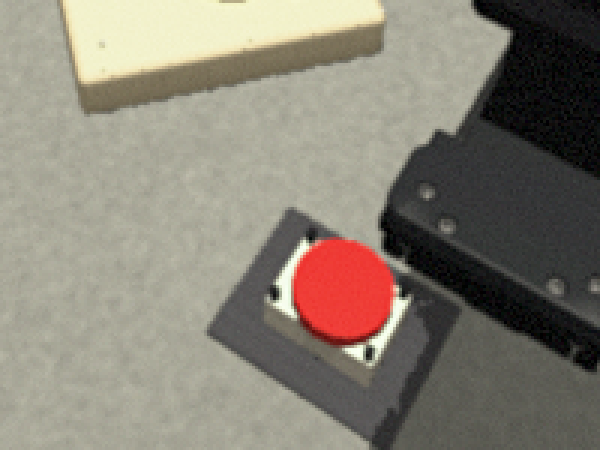

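The lid lies flat, centred within about 1.5 mm of the pegs' mean. Next I'll move towards the knob with the jaws tangential to the arm and look.

Call:
jog_arm(
  steps=[
    {"delta_pos": [4,-20,0],"turn": 2,"fingers": 100},
    {"delta_pos": [8,-50,0],"turn": 4,"fingers": 100},
    {"delta_pos": [14,-80,0],"turn": 6,"fingers": 100},
    {"delta_pos": [20,-110,0],"turn": 8,"fingers": 100},
    {"delta_pos": [25,-140,0],"turn": 10,"fingers": 100},
    {"delta_pos": [30,-170,0],"turn": 10,"fingers": 100},
    {"delta_pos": [34,-195,-5],"turn": 10,"fingers": 100},
    {"delta_pos": [37,-212,-10],"turn": 10,"fingers": 100},
    {"delta_pos": [37,-212,-10],"turn": 10,"fingers": 100},
    {"delta_pos": [37,-212,-10],"turn": 10,"fingers": 100},
    {"delta_pos": [37,-212,-10],"turn": 10,"fingers": 100},
  ],
)

```text
time_s: 11.75
position: [0.4463, 0.1358, 0.2066]
tcp_rot: [[-0.315, -0.001, 0.949], [-0.949, 0.0, -0.315], [0.0, -1.0, -0.001]]
force: [0.6, -0.3, 0.1]
opening: 0.999
```

```bash
python3 - <<'E'
from h import *
s=read_state();print(s["time_s"],np.round(s["position"],4),np.round(s["force"],1),np.round(s["joint_positions"],1))
im=capture("wrist")[:,:,::-1];P=cam("wrist",s)
cv2.imwrite("pics/w8.png",im)
for t in ["yellow_knob","pivot_axis"]: print(tip_of(t,"wrist"))
cv2.imwrite("pics/w8r.png",np.hstack([rect(im,P,0.54,0.08,0.116,half=0.08,n=400),rect(im,P,0.54,0.08,0.086,half=0.08,n=400)]))
E
```

```text
11.75 [0.4463 0.1358 0.2066] [ 0.6 -0.3  0.1] [  3.1  21.  106.3   0.   52.8 111.5]
[{'position': [0.5105, 0.1108, 0.1003], 'confidence': 0.73}]
[]
```

View pics/w8.png

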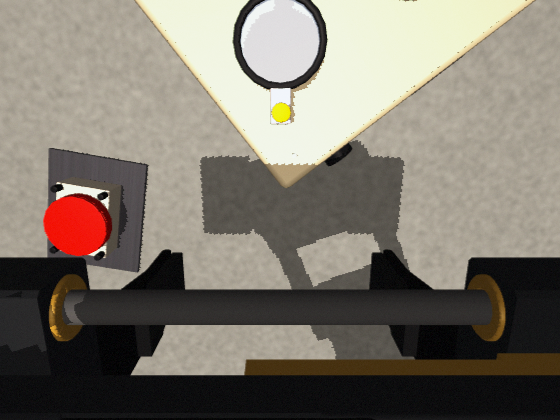

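View pics/w8r.png

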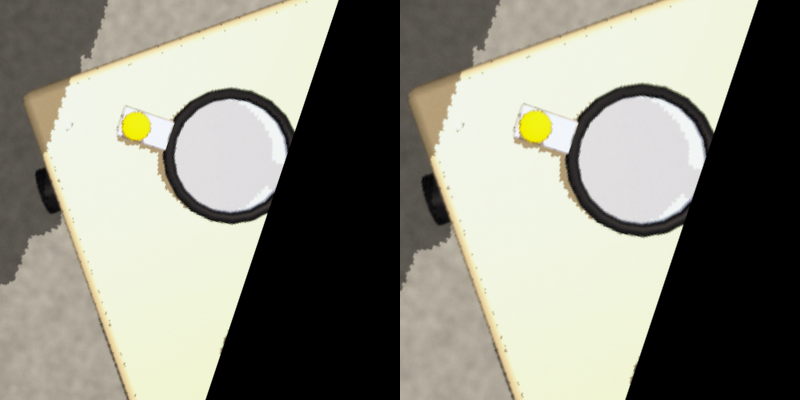

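In the rectified view the knob is at (0.514, 0.110), the arm direction about 162° and the pivot about (0.652, 0.065). The pivot agrees with the net's estimates. I'll go over the knob, descend and grip.

Call:
jog_arm(
  steps=[
    {"delta_pos": [25,-10,0],"turn": 0,"fingers": 100},
    {"delta_pos": [50,-20,-10],"turn": 0,"fingers": 100},
    {"delta_pos": [67,-26,-30],"turn": 0,"fingers": 100},
    {"delta_pos": [67,-26,-55],"turn": 0,"fingers": 100},
    {"delta_pos": [67,-26,-80],"turn": 0,"fingers": 100},
    {"delta_pos": [67,-26,-94],"turn": 0,"fingers": 100},
    {"delta_pos": [67,-26,-98],"turn": 0,"fingers": 100},
    {"delta_pos": [67,-26,-98],"turn": 0,"fingers": 100},
    {"delta_pos": [67,-26,-98],"turn": 0,"fingers": 70},
    {"delta_pos": [67,-26,-98],"turn": 0,"fingers": 50},
    {"delta_pos": [67,-26,-98],"turn": 0,"fingers": 35},
  ],
)

```text
time_s: 12.82
position: [0.514, 0.11, 0.1103]
tcp_rot: [[-0.314, 0.003, 0.949], [-0.949, 0.0, -0.314], [-0.001, -1.0, 0.003]]
force: [-0.4, -1.2, 0.4]
opening: 0.852
```

```bash
python3 - <<'E'
from h import *
s=read_state();print(s["time_s"],np.round(s["position"],4),np.round(s["force"],1),s["opening"])
im=capture("wrist")[:,:,::-1];cv2.imwrite("pics/w9.png",im)
im=capture("side")[:,:,::-1];cv2.imwrite("pics/s9.png",im[160:320,200:400].repeat(3,0).repeat(3,1))
E
```

```text
12.8167 [0.514  0.11   0.1103] [-0.4 -1.2  0.4] 0.8524671253492515
```

View pics/w9.png

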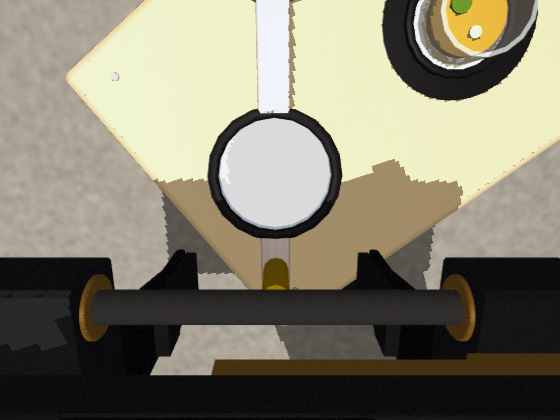

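View pics/s9.png

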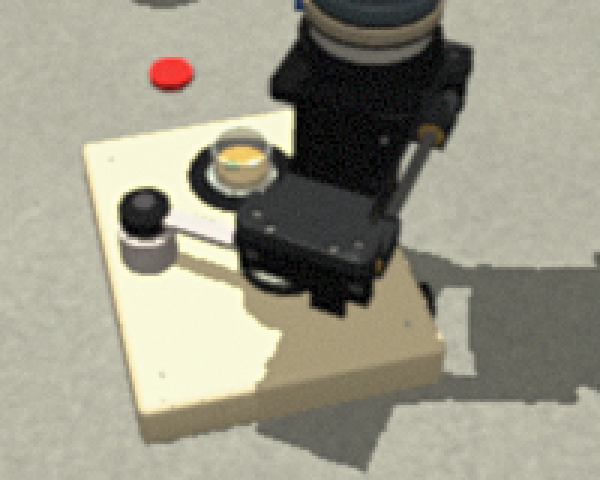

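The knob (276,275) is centred between the fingers and the bar is parallel to the pads. Now I'll close.

Call:
jog_arm(
  steps=[
    {"delta_pos": [0,0,0],"turn": 0,"fingers": 40},
    {"delta_pos": [0,0,0],"turn": 0,"fingers": 30},
    {"delta_pos": [0,0,0],"turn": 0,"fingers": 20},
    {"delta_pos": [0,0,0],"turn": 0,"fingers": 10},
    {"delta_pos": [0,0,0],"turn": 0,"fingers": 0},
    {"delta_pos": [0,0,0],"turn": 0,"fingers": 0},
    {"delta_pos": [0,0,0],"turn": 0,"fingers": 0},
    {"delta_pos": [0,0,0],"turn": 0,"fingers": 0},
    {"delta_pos": [0,0,0],"turn": 0,"fingers": 0},
    {"delta_pos": [0,0,0],"turn": 0,"fingers": 0},
    {"delta_pos": [0,0,0],"turn": 0,"fingers": 0},
    {"delta_pos": [0,0,0],"turn": 0,"fingers": 0},
    {"delta_pos": [0,0,0],"turn": 0,"fingers": 0},
    {"delta_pos": [0,0,0],"turn": 0,"fingers": 0},
  ],
)

```text
time_s: 14.08
position: [0.5132, 0.1099, 0.109]
tcp_rot: [[-0.314, 0.0, 0.949], [-0.949, 0.0, -0.314], [-0.0, -1.0, -0.0]]
force: [0.3, 1.8, -1.2]
opening: 0.126
```

```bash
python3 - <<'E'
import numpy as np
p=np.array([652,65.]);k=np.array([514,110.])  # start cmd ~ (513.5,109.5)
k0=p+145*np.array([np.cos(np.radians(162)),np.sin(np.radians(162))]);print(k0)
for d in list(range(0,75,5))+[74.5,76]:
    a=np.radians(162+d);q=p+145*np.array([np.cos(a),np.sin(a)])-k0
    print(d,np.round(q,1))
E
```

```text
[514.09680514 109.80746418]
0 [0. 0.]
5 [ -3.4 -12.2]
10 [ -5.7 -24.6]
15 [ -6.9 -37.2]
20 [ -7.  -49.9]
25 [ -6.  -62.5]
30 [ -3.9 -75. ]
35 [ -0.8 -87.2]
40 [  3.5 -99.1]
45 [   8.7 -110.6]
50 [  14.9 -121.6]
55 [  22.1 -132.1]
60 [  30.1 -141.8]
65 [  39.  -150.9]
70 [  48.6 -159.1]
74.5 [  57.9 -165.7]
76 [  61.1 -167.8]
```

Gripped: opening 0.126 × 87 = 11 mm. I'll follow the arc with the tool turning, first to 45° in 2.5° rows.

Call:
jog_arm(
  steps=[
    {"delta_pos": [-1.8,-6.1,0],"turn": 2.5,"fingers": 0},
    {"delta_pos": [-3.4,-12.2,0],"turn": 5,"fingers": 0},
    {"delta_pos": [-4.7,-18.4,0],"turn": 7.5,"fingers": 0},
    {"delta_pos": [-5.7,-24.6,0],"turn": 10,"fingers": 0},
    {"delta_pos": [-6.4,-30.9,0],"turn": 12.5,"fingers": 0},
    {"delta_pos": [-6.9,-37.2,0],"turn": 15,"fingers": 0},
    {"delta_pos": [-7.1,-43.5,0],"turn": 17.5,"fingers": 0},
    {"delta_pos": [-7,-49.9,0],"turn": 20,"fingers": 0},
    {"delta_pos": [-6.6,-56.2,0],"turn": 22.5,"fingers": 0},
    {"delta_pos": [-6,-62.5,0],"turn": 25,"fingers": 0},
    {"delta_pos": [-5.1,-68.8,0],"turn": 27.5,"fingers": 0},
    {"delta_pos": [-3.9,-75,0],"turn": 30,"fingers": 0},
    {"delta_pos": [-2.5,-81.1,0],"turn": 32.5,"fingers": 0},
    {"delta_pos": [-0.8,-87.2,0],"turn": 35,"fingers": 0},
    {"delta_pos": [1.2,-93.2,0],"turn": 37.5,"fingers": 0},
    {"delta_pos": [3.5,-99.1,0],"turn": 40,"fingers": 0},
    {"delta_pos": [6,-104.9,0],"turn": 42.5,"fingers": 0},
    {"delta_pos": [8.7,-110.6,0],"turn": 45,"fingers": 0},
    {"delta_pos": [8.7,-110.6,0],"turn": 45,"fingers": 0},
  ],
)

```text
time_s: 15.67
position: [0.5234, -0.0009, 0.109]
tcp_rot: [[0.448, 0.003, 0.894], [-0.894, 0.001, 0.448], [0.0, -1.0, 0.003]]
force: [3.2, 6.2, -1.5]
opening: 0.127
```

```bash
python3 - <<'E'
from h import *
s=read_state();print(s["time_s"],np.round(s["position"],4),np.round(s["force"],1),s["opening"])
im=capture("side")[:,:,::-1];cv2.imwrite("pics/s10.png",im[160:320,200:400].repeat(3,0).repeat(3,1))
E
```

```text
15.6667 [ 0.5234 -0.0009  0.109 ] [ 3.2  6.2 -1.5] 0.12663394811951595
```

View pics/s10.png

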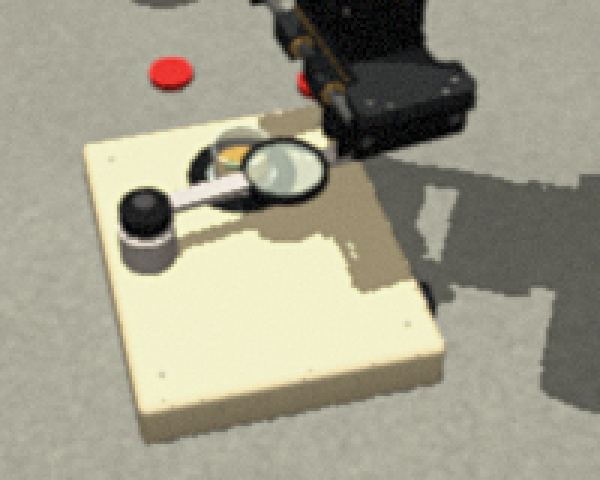

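The arm follows; the force (about 7 N) matches the spring plus friction. On towards the stop, slowing near the end.

Call:
jog_arm(
  steps=[
    {"delta_pos": [3,-5.6,0],"turn": 2.5,"fingers": 0},
    {"delta_pos": [6.2,-11,0],"turn": 5,"fingers": 0},
    {"delta_pos": [9.7,-16.3,0],"turn": 7.5,"fingers": 0},
    {"delta_pos": [13.4,-21.5,0],"turn": 10,"fingers": 0},
    {"delta_pos": [17.3,-26.4,0],"turn": 12.5,"fingers": 0},
    {"delta_pos": [21.4,-31.2,0],"turn": 15,"fingers": 0},
    {"delta_pos": [25.7,-35.8,0],"turn": 17.5,"fingers": 0},
    {"delta_pos": [30.3,-40.3,0],"turn": 20,"fingers": 0},
    {"delta_pos": [35,-44.5,0],"turn": 22.5,"fingers": 0},
    {"delta_pos": [39.9,-48.5,0],"turn": 25,"fingers": 0},
    {"delta_pos": [43,-50.8,0],"turn": 26.5,"fingers": 0},
    {"delta_pos": [46,-53,0],"turn": 28,"fingers": 0},
    {"delta_pos": [46,-53,0],"turn": 28,"fingers": 0},
    {"delta_pos": [46,-53,0],"turn": 28,"fingers": 0},
  ],
)

```text
time_s: 16.88
position: [0.5675, -0.0511, 0.1089]
tcp_rot: [[0.814, -0.001, 0.58], [-0.58, 0.005, 0.814], [-0.004, -1.0, 0.003]]
force: [0.8, 9.7, 0.7]
opening: 0.126
```

```bash
python3 - <<'E'
from h import *
s=read_state();print(s["time_s"],np.round(s["position"],4),np.round(s["force"],1),np.round(s["moment"],2),s["opening"])
E
```

```text
16.8833 [ 0.5675 -0.0511  0.1089] [0.8 9.7 0.7] [ 1.58 -0.32 -0.06] 0.1263044968008549
```

Call:
jog_arm(
  steps=[
    {"delta_pos": [1.9,-0.5,0],"turn": 0.7,"fingers": 0},
    {"delta_pos": [3.8,-1.3,0],"turn": 1.5,"fingers": 0},
    {"delta_pos": [3.8,-1.3,0],"turn": 1.5,"fingers": 0},
    {"delta_pos": [3.8,-1.3,0],"turn": 1.5,"fingers": 0},
  ],
)

```text
time_s: 17.22
position: [0.5703, -0.053, 0.1089]
tcp_rot: [[0.83, -0.003, 0.558], [-0.558, 0.004, 0.83], [-0.005, -1.0, 0.001]]
force: [-1.3, 6.5, 2.6]
opening: 0.125
```

Call:
jog_arm(
  steps=[
    {"delta_pos": [1.6,-1,0],"turn": 0.7,"fingers": 0},
    {"delta_pos": [1.6,-1,0],"turn": 0.7,"fingers": 0},
    {"delta_pos": [1.6,-1,0],"turn": 0.7,"fingers": 0},
  ],
)

```text
time_s: 17.47
position: [0.5718, -0.054, 0.1089]
tcp_rot: [[0.837, -0.003, 0.548], [-0.548, 0.004, 0.837], [-0.005, -1.0, 0.001]]
force: [-0.5, 7.0, 2.0]
opening: 0.125
```

```bash
python3 - <<'E'
from h import *
s=read_state();print(s["time_s"],np.round(s["position"],4),np.round(s["force"],1),np.round(s["moment"],2),s["opening"])
im=capture("side")[:,:,::-1];cv2.imwrite("pics/s11.png",im[140:300,200:400].repeat(3,0).repeat(3,1))
im=capture("wrist")[:,:,::-1];cv2.imwrite("pics/w11.png",im)
E
```

```text
17.4667 [ 0.5718 -0.054   0.1089] [-0.5  7.   2. ] [ 1.14 -0.03 -0.13] 0.12465858266340535
```

View pics/s11.png

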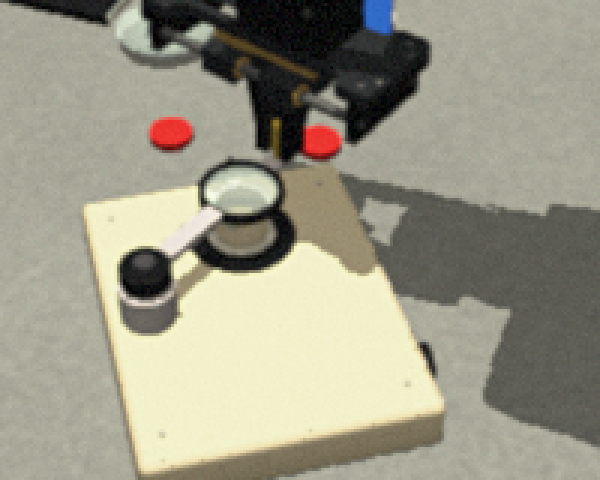

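View pics/w11.png

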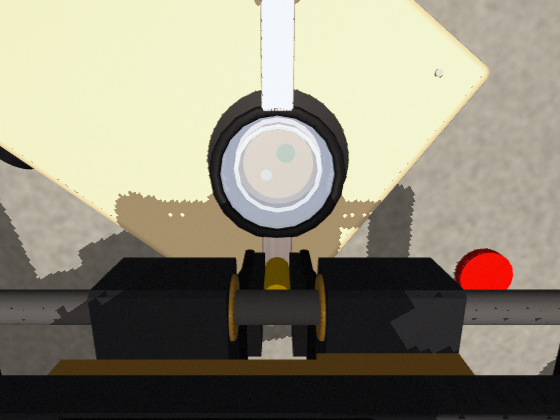

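The lens is over the dish. The tangential force is only about 4 N, so it isn't pressed against the stop yet. I'll creep until the force jumps.

Call:
jog_arm(
  steps=[
    {"delta_pos": [1,-0.6,0],"turn": 0.4,"fingers": 0},
    {"delta_pos": [1.7,-1.1,0],"turn": 0.8,"fingers": 0},
    {"delta_pos": [1.7,-1.1,0],"turn": 0.8,"fingers": 0},
    {"delta_pos": [1.7,-1.1,0],"turn": 0.8,"fingers": 0},
  ],
)

```text
time_s: 17.9
position: [0.5723, -0.0543, 0.1088]
tcp_rot: [[0.844, -0.006, 0.536], [-0.536, 0.005, 0.844], [-0.008, -1.0, 0.001]]
force: [-2.4, 9.1, 3.6]
opening: 0.127
```

Call:
jog_arm(
  steps=[
    {"delta_pos": [1,-0.6,0],"turn": 0.4,"fingers": 0},
    {"delta_pos": [1.7,-1.1,0],"turn": 0.8,"fingers": 0},
    {"delta_pos": [1.7,-1.1,0],"turn": 0.8,"fingers": 0},
    {"delta_pos": [1.7,-1.1,0],"turn": 0.8,"fingers": 0},
  ],
)

```text
time_s: 18.23
position: [0.5725, -0.0545, 0.1088]
tcp_rot: [[0.851, -0.009, 0.525], [-0.525, 0.007, 0.851], [-0.011, -1.0, 0.001]]
force: [-3.9, 11.0, 5.7]
opening: 0.13
```

The position stalls while the force grows (4→7→9.4 N tangential), so it is hard against the stop. I'll hold and check that it's steady, plus the rest of the scene.

Call:
jog_arm(
  steps=[
    {"delta_pos": [0,0,0],"turn": 0,"fingers": 0},
    {"delta_pos": [0,0,0],"turn": 0,"fingers": 0},
    {"delta_pos": [0,0,0],"turn": 0,"fingers": 0},
    {"delta_pos": [0,0,0],"turn": 0,"fingers": 0},
    {"delta_pos": [0,0,0],"turn": 0,"fingers": 0},
    {"delta_pos": [0,0,0],"turn": 0,"fingers": 0},
  ],
)

```text
time_s: 18.73
position: [0.5725, -0.0544, 0.1088]
tcp_rot: [[0.851, -0.009, 0.525], [-0.525, 0.007, 0.851], [-0.011, -1.0, 0.001]]
force: [-3.7, 10.0, 6.6]
opening: 0.128
```

```bash
python3 - <<'E'
from h import *
s=read_state();print(s["time_s"],np.round(s["position"],4),np.round(s["force"],1),np.round(s["qvel"],2),s["opening"])
a=capture("side")[:,:,::-1];b=capture("scene")[:,:,::-1]
cv2.imwrite("pics/f1.png",a);cv2.imwrite("pics/f2.png",b)
for t in ["lid_center","dish_bottom","yellow_knob","slide_box","bottle","spare_dish"]:
    print(t,[(round(d["confidence"],2),np.round(d["position"],3).tolist()) for d in tip_of(t,"side")])
E
```

```text
18.7333 [ 0.5725 -0.0544  0.1088] [-3.7 10.   6.6] [ 0.    0.01 -0.   -0.1   0.06  0.04] 0.1280271093368652
lid_center [(0.67, [0.674, -0.168, 0.006]), (0.58, [0.477, 0.311, 0.036]), (0.47, [0.546, -0.17, 0.003])]
dish_bottom [(0.66, [0.596, -0.02, 0.042]), (0.38, [0.714, 0.282, -0.0])]
yellow_knob [(0.62, [0.57, -0.054, 0.1])]
slide_box [(0.59, [0.531, -0.317, -0.0])]
bottle [(0.55, [0.714, 0.282, -0.0]), (0.4, [0.653, 0.063, 0.084])]
spare_dish [(0.75, [0.698, -0.311, 0.001])]
```

View pics/f1.png

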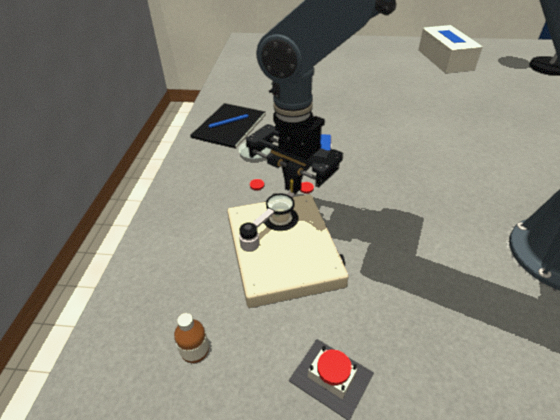

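The final view shows the lens over the dish (280,205), the lid in the rest (335,367), and the bottle, slide box and spare dish where they were. The pose is steady.

```bash
python3 -c "
from rig import *
print(hand_in()); print(read_state()['time_s'])"
```

```text
the job is handed in; nothing more can be done
None
the job is handed in; nothing more can be done
```

I moved the lid to the rest and handed the job in at about 19 s with the gripper still holding the magnifier against its stop. `hand_in()` gives no verdict, so success is judged only from my own checks.

- **Lid:** I took the 54 mm red lid off the dish, set it down between the four pegs and let go. The wrist and side views showed it flat, about 1.5 mm from the centre of the pegs.
- **Magnifier:** I gripped the yellow knob and followed its arc until it stopped moving. At the end the knob was at about (0.572, −0.054). The push along the arc had risen from about 4 N to 9 N with no further movement, which I take as the stop. The last reading was steady.
- **Other objects:** The dish still stood in its seat. The slide box, bottle and spare dish read within a few millimetres of where they started.

**Disagreements:**
- The network put the lid's height about 5 mm below where it should be in the rest (0.034–0.036 m instead of about 0.040 m). The pictures and the height at which I released it agree with it lying properly seated.
- It also gave some low-confidence false matches, such as the pivot reported as the bottle, which I ignored.
- I could not read the joint angle directly. My estimate is about 74° of the 74.5° stop.

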